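Unstack the dip cups into their holders

TASK

Four tapered dip cups are stored nested in one tower. Take the tower apart and seat each cup, upright and fully home, in the wooden holder with the band of its own colour, and let go of them all. Do not tip a cup over, and do not disturb the ochre tin and the small blue carton lying near by.

Things in the scene. Friction and masses are not known exactly. Their poses are not given: they have to be found in the camera images.
- yellow_cup: yellow dip cup, smallest, top of the tower at the start. 52 mm tall: round collar 40 mm across and 22 mm tall, below it a cone 30 mm deep (26 mm across under the collar, 17 at the foot); mouth 23 mm. Origin: centre of the foot's underside, z up. In the tower each collar rests on the rim below (rims 22 mm apart), cones hang loosely inside. Grip: collar. Mass 50 g +-35%
- red_cup: red dip cup, second smallest, second from the top at the start. 52 mm tall: round collar 49 mm across and 22 mm tall, below it a cone 30 mm deep (35 mm across under the collar, 26 at the foot); mouth 32 mm. Origin: centre of the foot's underside, z up. In the tower each collar rests on the rim below (rims 22 mm apart), cones hang loosely inside. Grip: collar. Mass 75 g +-35%
- green_cup: green dip cup, second largest, third from the top at the start. 52 mm tall: round collar 58 mm across and 22 mm tall, below it a cone 30 mm deep (44 mm across under the collar, 35 at the foot); mouth 41 mm. Origin: centre of the foot's underside, z up. In the tower each collar rests on the rim below (rims 22 mm apart), cones hang loosely inside. Grip: collar. Mass 100 g +-35%
- blue_cup: blue dip cup, largest, bottom of the tower. 52 mm tall: round collar 67 mm across and 22 mm tall, below it a cone 30 mm deep (53 mm across under the collar, 44 at the foot); mouth 50 mm. Origin: centre of the foot's underside, z up. In the tower each collar rests on the rim below (rims 22 mm apart), cones hang loosely inside. Grip: collar. Mass 125 g +-35%
- yellow_holder: wooden holder with a yellow band round its mouth, fixed; 38 mm tall, 50 mm across, tapered bore about 33 mm wide at the mouth (the yellow cup's cone has about 3 mm play). Origin: centre of its underside, on the worktop, z up. The seated cup's collar rests on the band: cup origin 8 mm above the holder's origin, rim 60 mm above the worktop, whole collar clear above the band
- red_holder: wooden holder with a red band round its mouth, fixed; 38 mm tall, 59 mm across, tapered bore about 42 mm wide at the mouth (the red cup's cone has about 3 mm play). Origin: centre of its underside, on the worktop, z up. The seated cup's collar rests on the band: cup origin 8 mm above the holder's origin, rim 60 mm above the worktop, whole collar clear above the band
- green_holder: wooden holder with a green band round its mouth, fixed; 38 mm tall, 68 mm across, tapered bore about 51 mm wide at the mouth (the green cup's cone has about 3 mm play). Origin: centre of its underside, on the worktop, z up. The seated cup's collar rests on the band: cup origin 8 mm above the holder's origin, rim 60 mm above the worktop, whole collar clear above the band
- blue_holder: wooden holder with a blue band round its mouth, fixed; 38 mm tall, 77 mm across, tapered bore about 60 mm wide at the mouth (the blue cup's cone has about 3 mm play). Origin: centre of its underside, on the worktop, z up. The seated cup's collar rests on the band: cup origin 8 mm above the holder's origin, rim 60 mm above the worktop, whole collar clear above the band
- ochre_tin: round flat ochre tin, 56 mm across, 20 mm tall, lying near the work; leave it alone. Origin: centre of its underside
- matches: small blue carton, 34 x 52 x 14 mm, lying near the work; leave it alone. Origin: centre of its underside
Mind the look-alikes: they are no part of the job. What is shaped like the red_cup but purple is not meant.

How it is judged:
By the outcome, as a careful person would: the job done as asked, in the order asked, and still so for the second after the job is handed in, with the robot touching nothing.
It also fails if it takes over 120 s, if anything falls off the work surface, if the arm or the gripper's body presses on something with over 40 N, if the wrist force passes 120 N, or if a joint passes its speed limit or range.

ROBOT

A 6-joint arm with a two-finger parallel gripper is mounted at the origin on a cart in front of the work surface, level with it; the furniture and walls round the work are solid. World frame = base frame: x ahead of the robot, y to its left, z up, the work surface at z = 0. Lengths are in mm, angles in degrees, forces in N, time in s.
With the tool pointing down it reaches from about 350 to 850 mm from the base axis. Payload 8.1 kg.
Tool frame: the origin (TCP) lies at the very end of the fingers, on their centre line; the grasp point (between the pads) lies r.tcp_to_grasp behind it (r.tcp_to_grasp is the distance from the TCP to the grasp point, in mm); z points along the fingers, y is the line along which they close (so a half turn about z gives the same grasp; the last joint's range is limited). The gripper opens to 85 mm and grips with 20 to 120 N. Pads are 22 mm wide; open, the fingers measure 114 mm over their backs; the gripper's body (76 mm by 85 mm) begins 54 mm behind the grasp point. The pads swing forward as they close: fully open they stand 13 mm farther back than shut.
Start: joints at [70.451, 7.471, 85.268, -0, 87.261, -4.893], TCP at [151.789, 580.487, 231.292] pointing down, gripper open.
Joint ranges: [-169.43, 169.43], [-51.17, 129.36], [1.28, 143.12], [-76.62, 256.62], [0, 156.53], [-152.29, 152.29]. Speed limits (degrees/s): [136.94, 136.94, 159.86, 180, 180, 180].

INTERFACE

Orientations are given as [roll, pitch, yaw] about the fixed x, y, z axes, in that order (R = Rz(yaw) Ry(pitch) Rx(roll)).
In Python, from bench import sense, viewer, order, r gives the robot as it stands.
- The arm moves only by the tool carry_out, never from a script. Its argument "increments" is one flat list of numbers, 7 for each row, row after row: the shift along the tool's x, y, z as a fraction of full scale, then the turn, a rotation vector about the tool's x, y, z as a fraction of full scale, then the opening, from -1 (shut) to 1 (fully open). A call has exactly 10 rows; each row is the pose to reach, as a shift and turn from the pose commanded when the call began, along the tool's axes at that moment, turning the shorter way round; what a row does not reach only later rows make up. Full scale, the value 1, is 400 mm for a shift and 2 pi rad for a turn. A row lasts 1/8 s, in which the tool goes at most 62.5 mm and 10.7 degrees, less where a joint would pass 70% of its speed; a pose out of reach is approached as far as the arm can. A call with a number of a shift or a turn outside -1 to 1 is refused whole. A call with a gripper value outside its range is refused whole. The fingers move at their own pace and stop on an object; "force" is the grip in N (left out, the last holds). Time passes only in rows, so rows that repeat a pose let the fingers close, or fill a call up. It gives the time, the measured TCP pose, the force, the opening and the grip force at its end, in the units of the state.
- sense(): the state, without advancing time (a new reading comes with each control period).
- viewer.snapshot(name): name is "scene" or "side" or "wrist"; returns the picture (384x512x3 uint8, red, green, blue); there is no depth.
- viewer.get_calibration(name): a dict with "fx", "fy", "cx", "cy" (pixels), "k1" (the pictures are not rectified: a ray, as slopes to the right and down, at radius r is drawn at 1 + k1 r^2 times it, then the intrinsics apply), "R" (3x3) and "t" (3): a world point X has camera coordinates R X + t. Camera axes: x right, y down, z forward; pixel columns grow to the right and rows downward; lengths in mm; the calibration is good to about 2 mm. A picture is of the moment at which its call begins: read the wrist's pose just before it. get_calibration takes no time and is no camera call; for the wrist camera it gives the pose at the moment of the call.
- order.hand_in(): hands the job in; it is judged then, once.
The state is a dict: "time": time; "joint_pos": joint angles; "qd": joint speeds; "joint_efforts": joint torques, N m; "tool_pos": TCP position; "tcp_rot": TCP orientation; "ft_force": force on the tool from outside, world axes, zero at the start; "wrist_torque": the same for the moment, N m; "finger_gap": finger opening in mm; "grip_force": force on a finger pad.
Only numpy, scipy, OpenCV 4.12 (cv2) and the standard library are available. Lean on these libraries where they do the work, as an engineer would, in place of code of your own. Each camera call takes 0.05 s, during which the arm holds its last target. There are 200 camera calls.

## Working session

There is one attempt and no reset: what is moved stays moved. The work goes in short steps, Python scripts to look and compute and a tool call to move; the robot and the scene stay as the last step left them, time stands still between calls to the robot, and variables do not carry over. Pictures are saved under pics/ and viewed, at most 14 in all, crops included, and the job is handed in when it is done.

Besides the shell and the picture viewer there is one more tool, called after ">>>" as name(argument=value, ...) on one line, values as JSON. carry_out: Moves the arm, as the interface text tells. Its arguments: {"type":"object","properties":{"increments":{"type":"array"},"force":{"type":"number"}},"required":["increments"]}

```bash
mkdir -p pics; cat > h.py <<'E'
import numpy as np, cv2
from bench import sense, viewer, order, r
def snap(n,f):
    im=viewer.snapshot(n); cv2.imwrite('pics/'+f,np.ascontiguousarray(im[:,:,::-1])); return im
def ray(c,u,v):
    K=np.array([[c['fx'],0,c['cx']],[0,c['fy'],c['cy']],[0,0,1.]])
    x,y=cv2.undistortPoints(np.array([[[u,v]]],float),K,np.array([c['k1'],0,0,0.]))[0,0]
    R=np.array(c['R']);t=np.array(c['t']);return -R.T@t, R.T@np.array([x,y,1])
def at(c,u,v,z):
    o,d=ray(c,u,v); return o+d*(z-o[2])/d[2]
def proj(c,X):
    p=np.array(c['R'])@np.array(X,float)+np.array(c['t']); a,b=p[:2]/p[2]; s=1+c['k1']*(a*a+b*b)
    return np.array([c['fx']*a*s+c['cx'],c['fy']*b*s+c['cy']])
E
python3 - <<'E'
from h import *
print(sense(), r.tcp_to_grasp)
a=snap('scene','s0.png');b=snap('side','d0.png');c=snap('wrist','w0.png')
for n in('scene','side','wrist'):
    k=viewer.get_calibration(n);print(n,k['fx'],k['k1'],-np.array(k['R']).T@np.array(k['t']))
E
```

```text
{'time': 0.0, 'joint_pos': array([ 7.04532774e+01,  7.51457405e+00,  8.53292272e+01, -2.62847761e-03,
        8.72605747e+01, -4.89246895e+00]), 'qd': array([-0.03699614,  0.11014874, -0.03646345, -0.03381621, -0.01043199,
        0.03574955]), 'joint_efforts': array([-1.76398396e-03, -5.69416487e+01, -5.00536072e+01, -5.30855941e-04,
        1.52013742e-02,  2.10420737e-06]), 'tool_pos': array([151.5976809 , 579.97154634, 230.25048693]), 'tcp_rot': array([-1.79895780e+02, -6.28612633e-03,  1.65345869e+02]), 'ft_force': array([ 0.28958674,  0.90856901, -0.51989671]), 'wrist_torque': array([ 0.002736  ,  0.00922778, -0.02452538]), 'grip_force': 0.0, 'finger_gap': 85.00481413614182} 18.700000000000003
scene 363.8067274973768 0.019857987289482865 [-202.20761469  504.41575079  422.28254281]
side 387.2759870747566 -0.11137569026044535 [380.87573843 886.77658167 839.07211763]
wrist 301.14867419297417 -0.0399119394426517 [ 79.09387838 598.87957811 373.26255289]
```

View pics/s0.png

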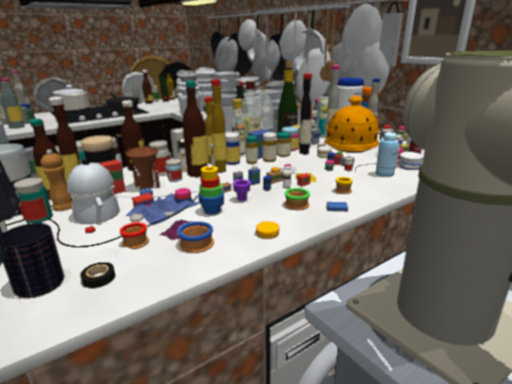

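View pics/d0.png

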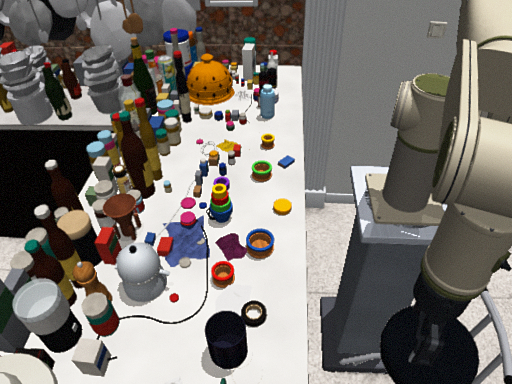

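View pics/w0.png

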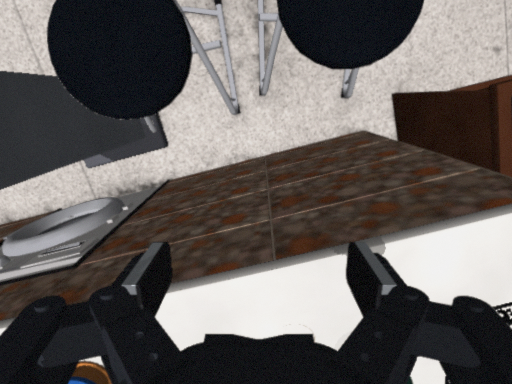

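The scene shows the tower at (210,190) and the purple cup at (242,188). Holders: red (134,233), blue (196,236), green (297,198), yellow (344,184). In the side view the holders are at red (222,272), blue (260,242), green (262,169), yellow (268,140), and the tower is at (220,203). I'll enlarge both.

```bash
python3 - <<'E'
from h import *
a=cv2.imread('pics/d0.png')[120:300,170:320];b=cv2.imread('pics/s0.png')[150:260,100:370]
cv2.imwrite('pics/d1.png',cv2.resize(a,None,fx=4,fy=4,interpolation=2)[:600])
cv2.imwrite('pics/d1.png',cv2.resize(a,(500,600),interpolation=2))
cv2.imwrite('pics/s1.png',cv2.resize(b,None,fx=2.96,fy=2.96,interpolation=2))
c=viewer.get_calibration('side');d=viewer.get_calibration('scene')
for n,u,v,z,us,vs in[('y',268,139,38,344,182),('g',262,168,38,297,195),('b',260,241,38,196,231),('r',222,271,38,134,230),('towertop',220,187,118,210,170),('tin',283,206,20,267,229),('mat',286,161,14,337,206),('purple',221,183,52,242,183)]:
    print(n,at(c,u,v,z).round(),at(d,us,vs,z).round())
E
```

```text
y [ 436. -237.   38.] [ 420. -234.   38.]
g [447. -75.  38.] [433. -74.  38.]
b [433. 228.  38.] [423. 220.  38.]
r [521. 330.  38.] [508. 324.  38.]
towertop [551. 109. 118.] [541. 115. 118.]
tin [375.  75.  20.] [364.  75.  20.]
mat [ 370. -146.   14.] [ 360. -144.   14.]
purple [566.  20.  52.] [559.  12.  52.]
```

View pics/d1.png

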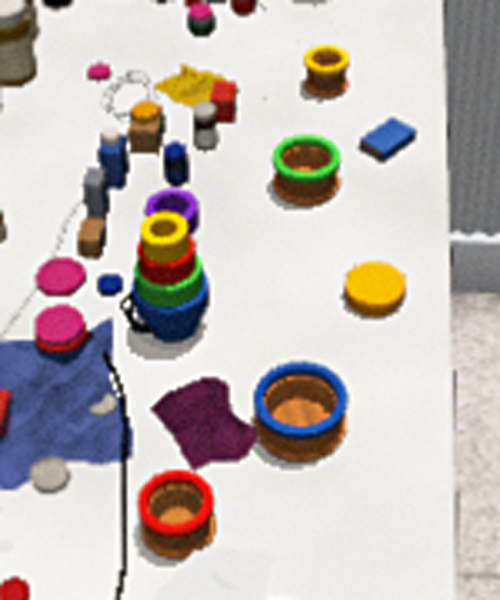

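View pics/s1.png

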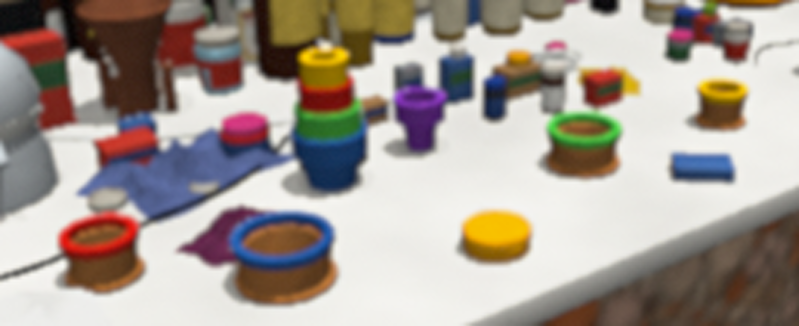

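Side crop: tower top at (165,228), purple cup at (172,205), green holder at (306,155), yellow (327,60), blue (300,398), red (177,495). I need the wrist camera for precision, so I'll plan a viewing pose.

```bash
cat >> h.py <<'E'
from scipy.spatial.transform import Rotation as Ro
def pose():
    s=sense(); return s['tool_pos'],Ro.from_euler('xyz',s['tcp_rot'],degrees=True)
def plan(xyz,yaw,p=None,R=None):
    "fractions of full scale from present measured pose to target, tool down"
    if p is None:p,R=pose()
    T=Ro.from_euler('xyz',[180,0,yaw],degrees=True)
    return (R.inv().apply(np.array(xyz)-p)/400).round(4),((R.inv()*T).as_rotvec()/2/np.pi).round(4)
E
python3 - <<'E'
from h import *
print([x for x in dir(r) if x[0]!='_'])
c=viewer.get_calibration('wrist');p,R=pose()
C=np.array(c['R']);o=-C.T@np.array(c['t'])
print('cam in tool',R.inv().apply(o-p),'axes in tool\n',(C@R.as_matrix()).round(3)); print(proj(c,p))
for xyz in([430,60,350],[430,20,380],[480,40,380]):
  T=Ro.from_euler('xyz',[180,0,90],degrees=True)
  Cn=C@R.as_matrix()@T.as_matrix().T; on=T.apply(R.inv().apply(o-p))+xyz
  k=dict(c,R=Cn,t=-Cn@on)
  print(xyz,[proj(k,q).round().tolist() for q in([428,-235,38],[440,-75,38],[428,224,38],[515,327,38],[546,112,118])])
  print(plan(xyz,90))
E
```

```text
['PlanningError', 'tcp_to_grasp']
cam in tool [  74.95986239   -0.37113539 -142.79189475] axes in tool
 [[-0.     1.    -0.   ]
 [-0.956 -0.    -0.292]
 [-0.292  0.     0.956]]
[259.26209234 246.58024292]
[430, 60, 350] [[258.0, 311.0], [265.0, 231.0], [257.0, 31.0], [324.0, -54.0], [354.0, 118.0]]
(array([-1.0022, -1.0822, -0.2974]), array([-2.000e-04,  1.000e-04,  2.093e-01]))
[430, 20, 380] [[258.0, 283.0], [265.0, 202.0], [257.0, 5.0], [321.0, -77.0], [349.0, 85.0]]
(array([-1.0275, -1.1791, -0.3723]), array([-2.000e-04,  1.000e-04,  2.093e-01]))
[480, 40, 380] [[231.0, 292.0], [236.0, 213.0], [223.0, 21.0], [284.0, -61.0], [310.0, 101.0]]
(array([-1.1358, -1.0991, -0.3724]), array([-2.000e-04,  1.000e-04,  2.093e-01]))
```

```bash
python3 - <<'E'
from h import *
c=viewer.get_calibration('wrist');p,R=pose()
C=np.array(c['R']);o=-C.T@np.array(c['t'])
for xyz in([450,200,330],[450,230,330]):
  T=Ro.from_euler('xyz',[180,0,90],degrees=True)
  Cn=C@R.as_matrix()@T.as_matrix().T; on=T.apply(R.inv().apply(o-p))+xyz
  k=dict(c,R=Cn,t=-Cn@on)
  print(xyz,[proj(k,q).round().tolist() for q in([428,-235,38],[440,-75,38],[428,224,38],[515,327,38],[546,112,118])])
  print(plan(xyz,90))
E
```

```text
[450, 200, 330] [[247.0, 379.0], [253.0, 310.0], [243.0, 135.0], [307.0, 58.0], [333.0, 230.0]]
(array([-0.962 , -0.7309, -0.2479]), array([-2.000e-04,  1.000e-04,  2.093e-01]))
[450, 230, 330] [[247.0, 390.0], [253.0, 324.0], [244.0, 156.0], [306.0, 81.0], [332.0, 251.0]]
(array([-0.943 , -0.6583, -0.248 ]), array([-2.000e-04,  1.000e-04,  2.093e-01]))
```

>>> carry_out(increments=[0,0,-0.15,0,0,0,1,-0.05,-0.04,-0.248,0,0,0,1,-0.962,-0.731,-0.248,0,0,0.209,1,-0.962,-0.731,-0.248,0,0,0.209,1,-0.962,-0.731,-0.248,0,0,0.209,1,-0.962,-0.731,-0.248,0,0,0.209,1,-0.962,-0.731,-0.248,0,0,0.209,1,-0.962,-0.731,-0.248,0,0,0.209,1,-0.962,-0.731,-0.248,0,0,0.209,1,-0.962,-0.731,-0.248,0,0,0.209,1])

```text
time: 1.4
tool_pos: [451.6, 197.2, 330.0]
tcp_rot: [-180.0, 0.1, 89.7]
ft_force: [-0.2, -0.1, 0.7]
finger_gap: 85.4
grip_force: 0.0
```

>>> carry_out(increments=[0,0,0,0,0,0,1,0,0,0,0,0,0,1,0,0,0,0,0,0,1,0,0,0,0,0,0,1,0,0,0,0,0,0,1,0,0,0,0,0,0,1,0,0,0,0,0,0,1,0,0,0,0,0,0,1,0,0,0,0,0,0,1,0,0,0,0,0,0,1])

```text
time: 2.65
tool_pos: [450.1, 200.2, 330.5]
tcp_rot: [-180.0, -0.0, 90.1]
ft_force: [0.1, -0.1, 0.6]
finger_gap: 85.0
grip_force: 0.0
```

```bash
cat >> h.py <<'E'
import json
def wsnap(f):
    c=viewer.get_calibration('wrist'); im=snap('wrist',f+'.png')
    json.dump({k:np.array(v).tolist() for k,v in c.items() if k!='name'},open('pics/'+f+'.json','w'))
    return c,im
def lc(f): return json.load(open('pics/'+f+'.json'))
E
python3 - <<'E'
from h import *
s=sense();print(s['time'],s['tool_pos'],s['tcp_rot'])
wsnap('w1');a=cv2.imread('pics/w1.png');cv2.imwrite('pics/w1b.png',cv2.resize(a,(800,600),interpolation=2))
E
```

```text
2.65 [450.09954983 200.22558249 330.48707764] [-1.79999781e+02 -1.15002534e-03  9.01014034e+01]
```

View pics/w1b.png

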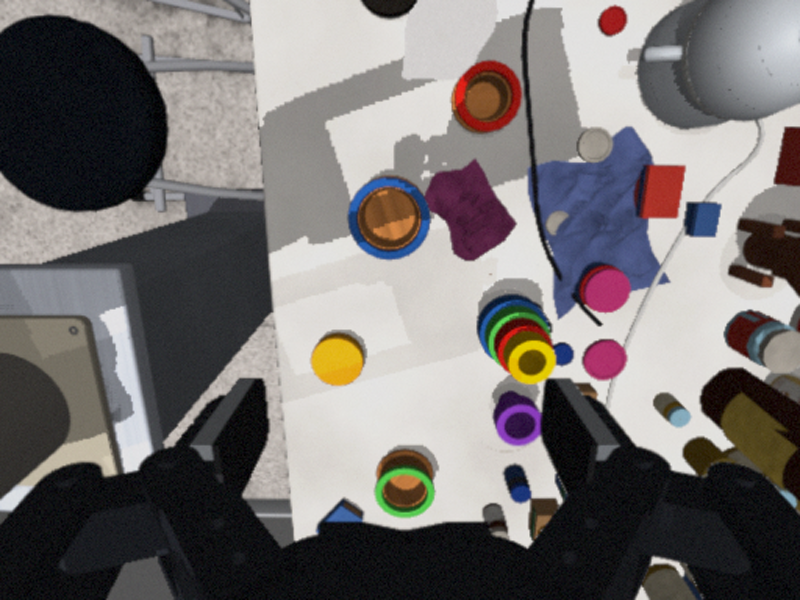

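The wrist view (1.56x enlarged) shows the red band at (487,96), blue band (389,218), green band (405,492), yellow cup rim (531,361), purple cup (518,423) and tin (338,359). Next I'll fit ellipses to these.

```bash
cat >> h.py <<'E'
def band(f,u,v,col,z,win=40,sc=1.5625):
    "fit ellipse to outline of coloured blob near (u,v) [enlarged px] -> world centre and diameters at height z"
    im=cv2.imread(f'pics/{f}.png');c=lc(f);u,v=u/sc,v/sc
    hsv=cv2.cvtColor(cv2.GaussianBlur(im,(3,3),0),cv2.COLOR_BGR2HSV);h,s,w=cv2.split(hsv)
    H={'red':(h<6)|(h>174),'yellow':(h>23)&(h<34),'green':(h>45)&(h<80),'blue':(h>100)&(h<118)}[col]
    m=(H&(s>150)&(w>60)).astype(np.uint8)
    k=np.zeros_like(m);cv2.circle(k,(int(u),int(v)),win,1,-1);m*=k
    n,l,st,_=cv2.connectedComponentsWithStats(m);i=1+st[1:,4].argmax()
    p=np.argwhere(l==i)[:,::-1].astype(np.float32);hu=cv2.convexHull(p)
    P=np.array([at(c,a,b,z) for a,b in hu[:,0]])
    A=np.c_[2*P[:,:2],np.ones(len(P))];q=np.linalg.lstsq(A,(P[:,:2]**2).sum(1),rcond=None)[0]
    rr=np.sqrt(q[2]+q[:2]@q[:2]);res=np.hypot(*(P[:,:2]-q[:2]).T)-rr
    return q[:2].round(1),'dia',(2*rr).round(1),'res',np.abs(res).max().round(1)
E
python3 - <<'E'
from h import *
print('red',band('w1',487,96,'red',38))
print('blue',band('w1',389,218,'blue',38,36))
print('green',band('w1',405,492,'green',38,30))
print('yel cup',band('w1',531,361,'yellow',118,20))
c=lc('w1');S=1.5625
for n,u,v,z in[('red',487,96,38),('blue',389,218,38),('green',405,492,38),('yc',531,361,118),('purple',518,423,52),('mag',605,358,20),('mag2',605,288,20),('ball',563,354,10)]:print(n,at(c,u/S,v/S,z).round(1))
E
```

```text
red (array([520.9, 322.2]), 'dia', np.float64(56.2), 'res', np.float64(0.7))
blue (array([435. , 216.5]), 'dia', np.float64(72.6), 'res', np.float64(0.7))
green (array([449.9, -84.2]), 'dia', np.float64(63.6), 'res', np.float64(2.4))
yel cup (array([554.4, 110.5]), 'dia', np.float64(40.1), 'res', np.float64(1.7))
red [520.7 322.3  38. ]
blue [435.4 217.   38. ]
green [450.8 -87.1  38. ]
yc [554.5 110.2 118. ]
purple [566.5  10.1  52. ]
mag [662.1  68.1  20. ]
mag2 [652.2 145.1  20. ]
ball [620.4  68.4  10. ]
```

Sizes check out: the cup collar reads 40.1 mm. Now one look at the green and yellow holders from the south side, with yaw 110. That yaw keeps the fingers clear of the purple cup and the small ball when gripping.

```bash
python3 - <<'E'
from h import *
print(plan([440,-60,330],110))
E
```

```text
(array([-0.6505, -0.0264,  0.0012]), array([-0.    ,  0.    , -0.0553]))
```

>>> carry_out(increments=[-0.65,-0.026,0,0,0,-0.055,1,-0.65,-0.026,0,0,0,-0.055,1,-0.65,-0.026,0,0,0,-0.055,1,-0.65,-0.026,0,0,0,-0.055,1,-0.65,-0.026,0,0,0,-0.055,1,-0.65,-0.026,0,0,0,-0.055,1,-0.65,-0.026,0,0,0,-0.055,1,-0.65,-0.026,0,0,0,-0.055,1,-0.65,-0.026,0,0,0,-0.055,1,-0.65,-0.026,0,0,0,-0.055,1])

```text
time: 3.95
tool_pos: [440.2, -59.2, 330.5]
tcp_rot: [180.0, 0.0, 110.0]
ft_force: [-0.3, -0.5, -0.4]
finger_gap: 85.7
grip_force: 0.0
```

```bash
python3 - <<'E'
from h import *
c,_=wsnap('w2');a=cv2.imread('pics/w2.png');cv2.imwrite('pics/w2b.png',cv2.resize(a,(800,600),interpolation=2))
for n,q,col,w in[('yh',[428,-237,38],'yellow',22),('gh',[450,-84,38],'green',26),('yc',[554,110,118],'yellow',20)]:
    u=proj(c,q);print(n,u.round(),band('w2',*u,col,q[2],w,1))
print('hover',plan([555,111,180],110))
E
```

```text
yh [214. 251.] (array([ 437., -253.]), 'dia', np.float64(45.6), 'res', np.float64(2.4))
gh [260. 169.] (array([ 438.9, -101. ]), 'dia', np.float64(22.3), 'res', np.float64(1.0))
yc [408.  56.] (array([556.3, 114.3]), 'dia', np.float64(30.9), 'res', np.float64(4.1))
hover (array([0.3025, 0.415 , 0.3762]), array([ 0.    ,  0.    , -0.0001]))
```

View pics/w2b.png

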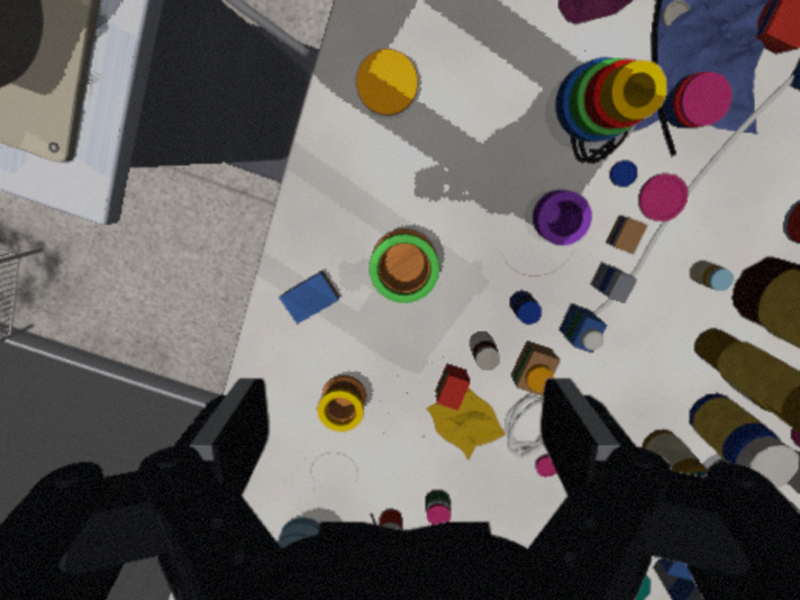

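In this view (enlarged) the green band is at (404,267), the yellow band (341,410), the yellow cup rim (640,90) and the purple cup (562,218). I'll refit the ellipses with those seeds.

```bash
python3 - <<'E'
from h import *
print('yh',band('w2',341,410,'yellow',38,22),'gh',band('w2',404,267,'green',38,27),'yc',band('w2',640,90,'yellow',118,22))
c=lc('w2')
for u,v,z in((404,267,38),(341,410,38),(640,90,118),(562,218,52)):print(at(c,u/1.5625,v/1.5625,z).round(1))
E
```

```text
yh (array([ 438.7, -254.4]), 'dia', np.float64(48.1), 'res', np.float64(0.9)) gh (array([ 438.9, -101. ]), 'dia', np.float64(22.3), 'res', np.float64(1.0)) yc (array([556.3, 114.3]), 'dia', np.float64(30.9), 'res', np.float64(4.1))
[449.5 -87.1  38. ]
[ 439.9 -254.    38. ]
[556.  109.1 118. ]
[566.    6.9  52. ]
```

>>> carry_out(increments=[0.3,0.415,0.3,0,0,0,1,0.3,0.415,0.3,0,0,0,1,0.3,0.415,0.3,0,0,0,1,0.3,0.415,0.3,0,0,0,1,0.3,0.415,0.3,0,0,0,1,0.3,0.415,0.3,0,0,0,1,0.3,0.415,0.3,0,0,0,1,0.3,0.415,0.3,0,0,0,1,0.3,0.415,0.3,0,0,0,1,0.3,0.415,0.3,0,0,0,1])

```text
time: 5.25
tool_pos: [555.4, 109.3, 210.8]
tcp_rot: [180.0, 0.0, 109.9]
ft_force: [0.2, 1.0, 0.0]
finger_gap: 85.2
grip_force: 0.0
```

```bash
python3 - <<'E'
from h import *
c,_=wsnap('w3');a=cv2.imread('pics/w3.png');cv2.imwrite('pics/w3b.png',cv2.resize(a,(800,600),interpolation=2))
u=proj(c,[555,111,118]);print(u*1.5625,band('w3',*u,'yellow',118,48,1));print(pose()[0])
E
```

```text
[405.45480427 297.74255094] (array([555.6, 107.9]), 'dia', np.float64(36.2), 'res', np.float64(3.2))
[555.40736102 109.37267507 210.69454882]
```

View pics/w3b.png

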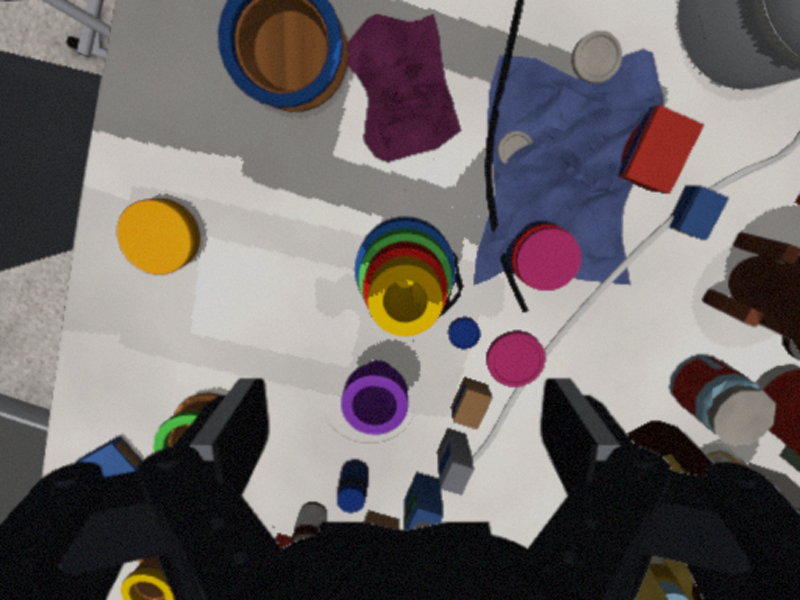

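The yellow rim is centred at about (407,297) enlarged, i.e. (555.5,111). The fingers are clear on both sides, so I'll go down, grip and lift.

>>> carry_out(increments=[0.004,0,0.13,0,0,0,1,0.004,0,0.2,0,0,0,1,0.004,0,0.25,0,0,0,1,0.004,0,0.285,0,0,0,1,0.004,0,0.285,0,0,0,1,0.004,0,0.285,0,0,0,1,0.004,0,0.285,0,0,0,-0.5,0.004,0,0.285,0,0,0,-0.5,0.004,0,0.285,0,0,0,-0.5,0.004,0,0.285,0,0,0,-0.5], force=25)

```text
time: 6.55
tool_pos: [555.4, 111.1, 97.2]
tcp_rot: [179.9, 0.0, 109.9]
ft_force: [-0.3, 0.1, 3.8]
finger_gap: 37.9
grip_force: 25.6
```

```bash
python3 - <<'E'
from h import *
snap('wrist','w4.png');a=cv2.imread('pics/w4.png');snap('side','d2.png');b=cv2.imread('pics/d2.png')[150:270,160:320]
cv2.imwrite('pics/w4b.png',np.hstack([cv2.resize(a[120:384,120:400],(400,377)),cv2.resize(b,(400,377)[:2],interpolation=2)]))
s=sense();print(s['tool_pos'],s['finger_gap'],s['grip_force'],s['ft_force'])
E
```

```text
[555.35726637 111.12241347  97.17057559] 38.728370369885816 25.68217635154724 [-0.1262164   0.66734183  5.44914771]
```

View pics/w4b.png

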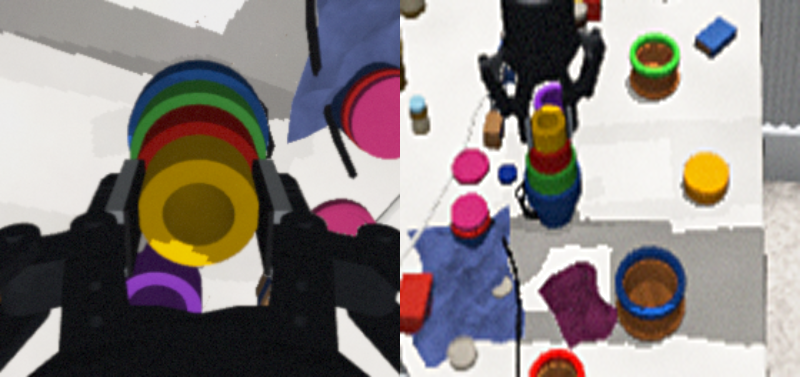

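Gripped cleanly, with the red collar visible below the tips. I'll lift and carry to the yellow holder.

>>> carry_out(increments=[0,0,-0.06,0,0,0,-0.5,0,0,-0.15,0,0,0,-0.5,0,0,-0.225,0,0,0,-0.5,-0.758,-0.586,-0.225,0,0,0,-0.5,-0.758,-0.586,-0.225,0,0,0,-0.5,-0.758,-0.586,-0.225,0,0,0,-0.5,-0.758,-0.586,-0.225,0,0,0,-0.5,-0.758,-0.586,-0.225,0,0,0,-0.5,-0.758,-0.586,-0.225,0,0,0,-0.5,-0.758,-0.586,-0.225,0,0,0,-0.5])

```text
time: 7.9
tool_pos: [435.8, -257.0, 186.0]
tcp_rot: [-179.9, -0.0, 109.6]
ft_force: [0.4, 0.9, -0.0]
finger_gap: 38.5
grip_force: 25.4
```

>>> carry_out(increments=[0,0,0,0,0,0,-0.5,0,0,0,0,0,0,-0.5,0,0,0.08,0,0,0,-0.5,0,0,0.15,0,0,0,-0.5,0,0,0.18,0,0,0,-0.5,0,0,0.18,0,0,0,-0.5,0,0,0.18,0,0,0,-0.5,0,0,0.18,0,0,0,-0.5,0,0,0.18,0,0,0,-0.5,0,0,0.18,0,0,0,-0.5])

```text
time: 9.15
tool_pos: [437.8, -254.0, 114.9]
tcp_rot: [180.0, 0.0, 109.9]
ft_force: [0.5, -0.1, -0.6]
finger_gap: 38.3
grip_force: 25.4
```

```bash
python3 - <<'E'
from h import *
wsnap('w5');a=cv2.imread('pics/w5.png');snap('side','d3.png');b=cv2.imread('pics/d3.png')[90:230,190:330];e=snap('scene','s3.png')[130:220,230:380,::-1]
cv2.imwrite('pics/w5b.png',np.hstack([cv2.resize(a[100:384,100:420],(400,355)),np.vstack([cv2.resize(b,(400,300),interpolation=2),cv2.resize(e,(400,240),interpolation=2)])[:355]]) if 0 else np.vstack([cv2.resize(a[120:320,110:410],(600,300)),np.hstack([cv2.resize(b,(300,300)),cv2.resize(e,(300,300))])]))
s=sense();print(s['tool_pos'],s['finger_gap'],s['grip_force'],s['ft_force'])
E
```

```text
[ 437.65239282 -253.88420616  114.55544712] 38.48897619462907 25.40134803391993 [ 0.24678067 -0.18076147 -0.7298539 ]
```

View pics/w5b.png

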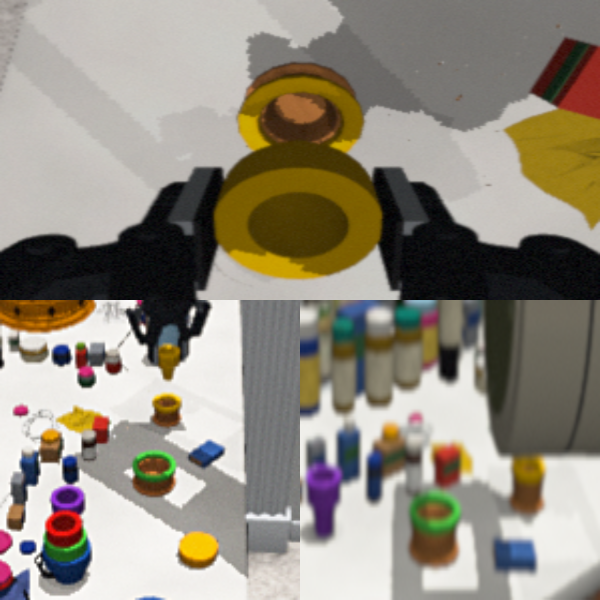

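Wrist crop (2x wide, 1.5x high): held cup at (298,213), band outer edges at x=238 and 363, widest near y≈113. Checking the lateral alignment numerically.

```bash
cat >> h.py <<'E'
def rim(f,xy,z,D,col,search=8):
    "best centre for a circle dia D at height z: maximise colour just inside minus just outside the edge (visible arc)"
    im=cv2.imread(f'pics/{f}.png');c=lc(f)
    h,s,w=cv2.split(cv2.cvtColor(im,cv2.COLOR_BGR2HSV))
    H={'red':(h<7)|(h>173),'yellow':(h>22)&(h<34),'green':(h>45)&(h<80),'blue':(h>100)&(h<118)}[col]
    m=cv2.GaussianBlur((H&(s>140)&(w>40)).astype(np.float32),(3,3),0)
    th=np.linspace(0,2*np.pi,72,endpoint=False);best=[]
    def smp(q,rr):
        P=np.array([proj(c,[q[0]+rr*np.cos(t),q[1]+rr*np.sin(t),z]) for t in th],np.float32)
        return cv2.remap(m,P[:,:1],P[:,1:],cv2.INTER_LINEAR)[:,0]
    for dx in np.arange(-search,search+.1,1):
        for dy in np.arange(-search,search+.1,1):
            q=(xy[0]+dx,xy[1]+dy);i,o=smp(q,D/2-1.5),smp(q,D/2+1.5)
            best.append((np.clip(i-o,0,1).sum(),q))
    best.sort(key=lambda b:-b[0]);top=[b for b in best if b[0]>.95*best[0][0]]
    return np.average([b[1] for b in top],axis=0).round(1),round(float(best[0][0]),1),len(top)
E
python3 - <<'E'
from h import *
for D in(48,49,50):print(D,rim('w5',(438,-254),38,D,'yellow'),rim('w2',(439,-254),38,D,'yellow'))
print('cup in hand',rim('w5',(437.6,-253.9),136,40,'yellow'))
for D in(66,67,68):print('g',rim('w2',(449.5,-87),38,D,'green'),rim('w1',(450,-86),38,D,'green'))
for D in(57,58,59):print('r',rim('w1',(521,322),38,D,'red'))
for D in(74,75,76,77):print('b',rim('w1',(435,217),38,D,'blue'),rim('w3',(435,217),38,D,'blue'))
print('yc',rim('w3',(555.5,111),118,40,'yellow'),rim('w2',(555.5,111),118,40,'yellow'),rim('w1',(555.5,111),118,40,'yellow'))
E
```

```text
48 (array([ 439. , -255.5]), 51.4, 2) (array([ 438.7, -254.3]), 45.5, 3)
49 (array([ 439., -256.]), 48.6, 1) (array([ 438.7, -254.3]), 46.3, 3)
50 (array([ 439., -256.]), 40.0, 1) (array([ 438.7, -254.3]), 44.1, 3)
cup in hand (array([ 437.6, -254.9]), 55.4, 1)
g (array([449.2, -87.7]), 42.7, 3) (array([450. , -85.5]), 40.2, 2)
g (array([449.2, -87.7]), 39.0, 3) (array([450. , -85.2]), 39.3, 4)
g (array([448.5, -88. ]), 33.5, 3) (array([450.2, -85.4]), 36.4, 5)
r (array([521., 322.]), 58.3, 1)
r (array([521., 322.]), 55.1, 1)
r (array([521. , 322.5]), 46.7, 2)
b (array([435. , 216.5]), 54.5, 2) (array([436. , 215.5]), 47.4, 2)
b (array([435. , 216.5]), 52.2, 2) (array([435.7, 215.7]), 47.9, 3)
b (array([434.7, 216.3]), 45.6, 3) (array([435.5, 216.5]), 43.7, 4)
b (array([435. , 216.3]), 35.9, 7) (array([435.5, 217. ]), 38.6, 2)
yc (array([555., 110.]), 54.4, 2) (array([554.5, 109. ]), 48.7, 1) (array([554.5, 110.5]), 43.8, 2)
```

>>> carry_out(increments=[-0.003,0.0025,0.04,0,0,0,-0.5,-0.003,0.0025,0.08,0,0,0,-0.5,-0.003,0.0025,0.11,0,0,0,-0.5,-0.003,0.0025,0.135,0,0,0,-0.5,-0.003,0.0025,0.155,0,0,0,-0.5,-0.003,0.0025,0.17,0,0,0,-0.5,-0.003,0.0025,0.18,0,0,0,-0.5,-0.003,0.0025,0.186,0,0,0,-0.5,-0.003,0.0025,0.186,0,0,0,-0.5,-0.003,0.0025,0.186,0,0,0,-0.5])

```text
time: 10.55
tool_pos: [439.2, -254.7, 40.4]
tcp_rot: [180.0, 0.0, 109.9]
ft_force: [0.1, 0.6, -0.3]
finger_gap: 38.4
grip_force: 25.4
```

>>> carry_out(increments=[0,0,0,0,0,0,0.1,0,0,0,0,0,0,0.3,0,0,0,0,0,0,0.5,0,0,0,0,0,0,0.7,0,0,-0.05,0,0,0,1,0,0,-0.15,0,0,0,1,0,0,-0.25,0,0,0,1,0,0,-0.37,0,0,0,1,0,0,-0.37,0,0,0,1,0,0,-0.37,0,0,0,1])

```text
time: 11.8
tool_pos: [438.9, -254.5, 187.7]
tcp_rot: [-180.0, -0.0, 109.9]
ft_force: [-0.0, -0.6, -1.0]
finger_gap: 85.3
grip_force: 0.0
```

```bash
python3 - <<'E'
from h import *
wsnap('w6')
for z in(56,60,64):print(z,rim('w6',(439,-255),z,40,'yellow'))
print('to tower',plan([555.2,110.2,190],110))
E
```

```text
56 (array([ 439., -257.]), 40.5, 1)
60 (array([ 438.5, -256. ]), 39.6, 2)
64 (array([ 438. , -254.5]), 38.5, 2)
to tower (array([ 0.7571,  0.5846, -0.0074]), array([-0.0002, -0.0002, -0.0003]))
```

>>> carry_out(increments=[0.757,0.585,0,0,0,0,1,0.757,0.585,0,0,0,0,1,0.757,0.585,0,0,0,0,1,0.757,0.585,0,0,0,0,1,0.757,0.585,0,0,0,0,1,0.757,0.585,0,0,0,0,1,0.757,0.585,0,0,0,0,1,0.757,0.585,0,0,0,0,1,0.757,0.585,0,0,0,0,1,0.757,0.585,0,0,0,0,1])

```text
time: 13.1
tool_pos: [555.8, 108.3, 187.9]
tcp_rot: [-180.0, 0.0, 109.8]
ft_force: [-0.4, -0.6, 0.1]
finger_gap: 85.4
grip_force: 0.0
```

```bash
python3 - <<'E'
from h import *
wsnap('w7');a=cv2.imread('pics/w7.png');snap('side','d4.png');b=cv2.imread('pics/d4.png')[110:230,190:310];e=snap('scene','s4.png')[150:220,190:370,::-1]
cv2.imwrite('pics/w7b.png',np.vstack([cv2.resize(a[100:300,110:410],(600,300)),np.hstack([cv2.resize(b,(300,300)),cv2.resize(e,(300,300))])]))
print(rim('w7',(555,111),96,49,'red'),rim('w7',(555,111),74,58,'green'),rim('w7',(555,111),52,67,'blue'),rim('w7',(435,217),38,75,'blue'))
s=sense();print(s['tool_pos'],s['tcp_rot'])
E
```

```text
(array([555. , 110.5]), 58.0, 2) (array([554.5, 111. ]), 31.0, 2) (array([555., 110.]), 33.0, 1) (array([436. , 215.5]), 43.6, 2)
[555.98340071 108.86960885 188.26901868] [1.79984402e+02 4.38740161e-03 1.09822806e+02]
```

View pics/w7b.png

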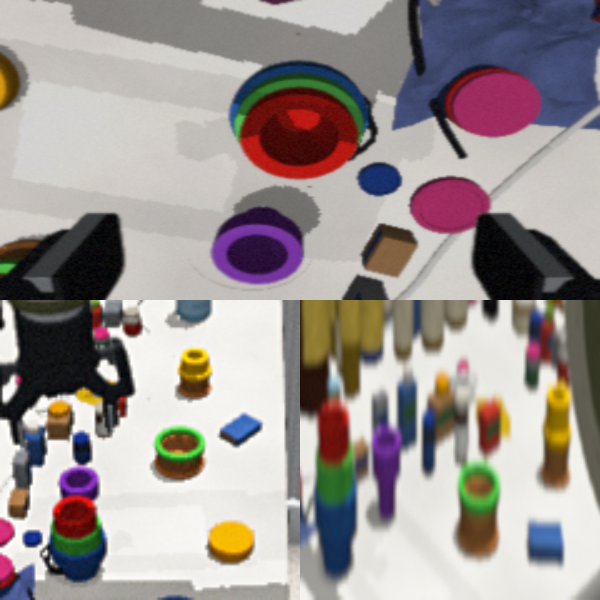

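Yellow is seated: its collar sits on its band in both fixed views. Red is next, with its rim at (555,110.5).

>>> carry_out(increments=[0,0,0.13,0,0,0,1,0,0,0.2,0,0,0,1,0,0,0.25,0,0,0,1,0,0,0.285,0,0,0,1,0,0,0.285,0,0,0,1,0,0,0.285,0,0,0,1,0,0,0.285,0,0,0,-0.3,0,0,0.285,0,0,0,-0.3,0,0,0.285,0,0,0,-0.3,0,0,0.285,0,0,0,-0.3])

```text
time: 14.5
tool_pos: [556.6, 109.8, 75.1]
tcp_rot: [179.9, 0.0, 109.9]
ft_force: [-1.7, 0.2, 6.1]
finger_gap: 47.9
grip_force: 26.1
```

```bash
python3 - <<'E'
from h import *
s=sense();print(s['tool_pos'],s['finger_gap'],s['grip_force'],s['ft_force'])
print(plan([521,322,180],110))
E
```

```text
[556.60908234 109.83337554  75.05633673] 47.86044261732079 26.099589373916388 [-1.68723261  0.24475464  6.1255964 ]
(array([ 0.5289,  0.0973, -0.2624]), array([ 0.0002,  0.0001, -0.0003]))
```

>>> carry_out(increments=[0,0,-0.06,0,0,0,-0.3,0,0,-0.15,0,0,0,-0.3,0,0,-0.225,0,0,0,-0.3,0.15,0.03,-0.225,0,0,0,-0.3,0.3,0.055,-0.225,0,0,0,-0.3,0.45,0.083,-0.2,0,0,0,-0.3,0.529,0.097,-0.15,0,0,0,-0.3,0.529,0.097,-0.1,0,0,0,-0.3,0.529,0.097,-0.1,0,0,0,-0.3,0.529,0.097,-0.1,0,0,0,-0.3])

```text
time: 15.75
tool_pos: [521.0, 320.8, 114.5]
tcp_rot: [180.0, 0.0, 109.8]
ft_force: [0.0, 0.3, -0.5]
finger_gap: 48.2
grip_force: 26.1
```

```bash
python3 - <<'E'
from h import *
wsnap('w8');p=pose()[0];s=sense();print(p,s['finger_gap'],s['ft_force'])
print('holder',rim('w8',(521,322),38,57,'red'),rim('w8',(521,322),38,58,'red'));print('cup',rim('w8',p[:2],p[2]+21,49,'red'))
a=cv2.imread('pics/w8.png');cv2.imwrite('pics/w8b.png',cv2.resize(a[100:300,110:410],(600,400)))
E
```

```text
[521.37806078 321.05097607 115.0921898 ] 47.65406232342105 [-0.15331875  0.73064948 -0.62387987]
holder (array([521. , 323.5]), 47.3, 2) (array([521.5, 323. ]), 45.5, 2)
cup (array([519.9, 321.6]), 53.8, 4)
```

View pics/w8b.png

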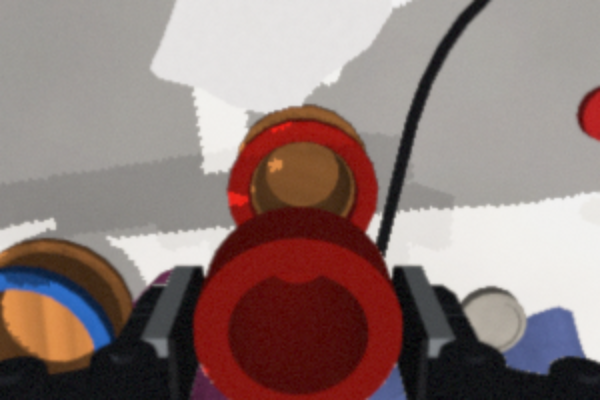

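The red cup is centred at (298,325) in the crop with the holder at (303,180), so it needs only about a 1.5 mm correction. Lowering.

>>> carry_out(increments=[0.002,0.003,0.04,0,0,0,-0.3,0.002,0.003,0.08,0,0,0,-0.3,0.002,0.003,0.11,0,0,0,-0.3,0.002,0.003,0.135,0,0,0,-0.3,0.002,0.003,0.155,0,0,0,-0.3,0.002,0.003,0.17,0,0,0,-0.3,0.002,0.003,0.18,0,0,0,-0.3,0.002,0.003,0.187,0,0,0,-0.3,0.002,0.003,0.187,0,0,0,-0.3,0.002,0.003,0.187,0,0,0,-0.3])

```text
time: 17.05
tool_pos: [521.4, 323.2, 39.6]
tcp_rot: [180.0, -0.0, 109.9]
ft_force: [0.4, 0.3, 0.0]
finger_gap: 47.5
grip_force: 26.1
```

>>> carry_out(increments=[0,0,0,0,0,0,0.25,0,0,0,0,0,0,0.4,0,0,0,0,0,0,0.55,0,0,0,0,0,0,0.7,0,0,-0.05,0,0,0,1,0,0,-0.15,0,0,0,1,0,0,-0.25,0,0,0,1,0,0,-0.34,0,0,0,1,0,0,-0.34,0,0,0,1,0,0,-0.34,0,0,0,1])

```text
time: 18.3
tool_pos: [521.3, 323.2, 176.0]
tcp_rot: [179.9, -0.0, 109.9]
ft_force: [-0.6, 0.1, -0.6]
finger_gap: 85.3
grip_force: 0.0
```

```bash
python3 - <<'E'
from h import *
wsnap('w9');p=pose()[0];print(p)
for z in(56,60,64):print(z,rim('w9',(521,322),z,49,'red'))
print('to tower',plan([555,110.3,175],110))
E
```

```text
[520.79829935 322.83638087 174.85702843]
56 (array([520.7, 322.3]), 33.2, 3)
60 (array([520.5, 324. ]), 34.7, 2)
64 (array([519.5, 325.5]), 35.4, 4)
to tower (array([-5.287e-01, -1.005e-01, -2.000e-04]), array([-0.0002,  0.    , -0.0003]))
```

>>> carry_out(increments=[-0.529,-0.1,0,0,0,0,1,-0.529,-0.1,0,0,0,0,1,-0.529,-0.1,0,0,0,0,1,-0.529,-0.1,0,0,0,0,1,-0.529,-0.1,0,0,0,0,1,-0.529,-0.1,0,0,0,0,1,-0.529,-0.1,0,0,0,0,1,-0.529,-0.1,0,0,0,0,1,-0.529,-0.1,0,0,0,0,1,-0.529,-0.1,0,0,0,0,1])

```text
time: 19.6
tool_pos: [555.6, 110.8, 175.3]
tcp_rot: [180.0, 0.0, 109.9]
ft_force: [-1.1, 0.4, -0.2]
finger_gap: 85.4
grip_force: 0.0
```

```bash
python3 - <<'E'
from h import *
wsnap('w10');p=pose()[0];print(p)
print(rim('w10',(555,111),74,58,'green'),rim('w10',(555,111),52,67,'blue'))
a=cv2.imread('pics/w10.png');snap('side','d5.png');b=cv2.imread('pics/d5.png')[175:300,190:290];e=snap('scene','s5.png')[170:260,100:240,::-1]
cv2.imwrite('pics/w10b.png',np.vstack([cv2.resize(a[100:300,110:410],(600,300)),np.hstack([cv2.resize(b,(300,300)),cv2.resize(e,(300,300))])]))
E
```

```text
[555.69246385 110.67918938 175.33593951]
(array([554.5, 111. ]), 58.0, 2) (array([555. , 110.5]), 31.6, 2)
```

View pics/w10b.png

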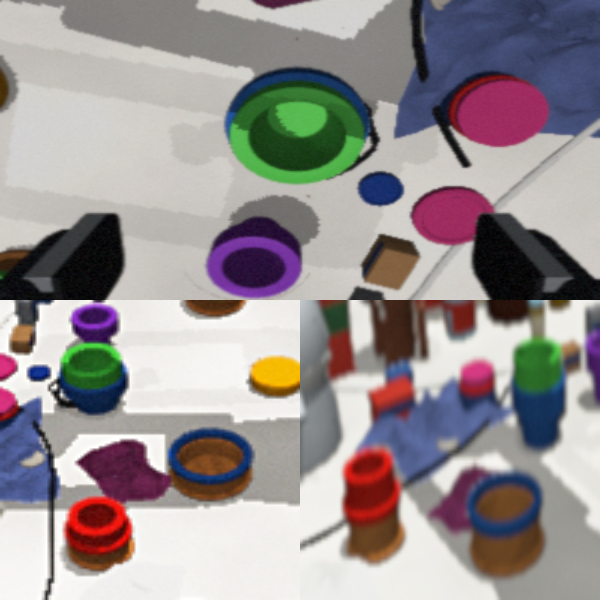

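Red is seated. Green is next.

>>> carry_out(increments=[0,-0.002,0.13,0,0,0,1,0,-0.002,0.2,0,0,0,1,0,-0.002,0.27,0,0,0,1,0,-0.002,0.311,0,0,0,1,0,-0.002,0.311,0,0,0,1,0,-0.002,0.311,0,0,0,1,0,-0.002,0.311,0,0,0,0,0,-0.002,0.311,0,0,0,0,0,-0.002,0.311,0,0,0,0,0,-0.002,0.311,0,0,0,0])

```text
time: 21.0
tool_pos: [555.9, 110.4, 52.5]
tcp_rot: [179.9, 0.0, 109.9]
ft_force: [-2.1, 0.2, 5.5]
finger_gap: 57.6
grip_force: 26.2
```

```bash
python3 - <<'E'
from h import *
s=sense();print(s['tool_pos'],s['finger_gap'],s['grip_force'],s['ft_force'])
print(plan([449.6,-86.8,130],110))
E
```

```text
[555.89408708 110.3593761   52.47785736] 57.57680726133326 26.166213769465685 [-2.10052725  0.19128989  5.45529413]
(array([-0.3731, -0.4173, -0.1945]), array([ 0.0003,  0.0001, -0.0003]))
```

>>> carry_out(increments=[0,0,-0.06,0,0,0,0,0,0,-0.15,0,0,0,0,0,0,-0.25,0,0,0,0,-0.1,-0.11,-0.25,0,0,0,0,-0.2,-0.22,-0.25,0,0,0,0,-0.3,-0.33,-0.22,0,0,0,0,-0.373,-0.417,-0.18,0,0,0,0,-0.373,-0.417,-0.15,0,0,0,0,-0.373,-0.417,-0.15,0,0,0,0,-0.373,-0.417,-0.15,0,0,0,0])

```text
time: 22.25
tool_pos: [449.7, -86.1, 111.6]
tcp_rot: [180.0, 0.0, 110.0]
ft_force: [0.3, 0.2, -0.2]
finger_gap: 57.8
grip_force: 27.3
```

```bash
python3 - <<'E'
from h import *
wsnap('w11');p=pose()[0];s=sense();print(p,s['finger_gap'],s['ft_force'])
print('holder',rim('w11',(449.5,-87),38,66,'green'),rim('w11',(449.5,-87),38,67,'green'));print('cup',rim('w11',p[:2],p[2]+21.5,58,'green'))
E
```

```text
[449.84371708 -86.08506287 111.67855754] 57.76921585715439 [ 0.78964301 -0.26989118  0.04963458]
holder (array([449.5, -88. ]), 40.3, 1) (array([450., -89.]), 37.1, 2)
cup (array([448.8, -85.6]), 55.3, 2)
```

>>> carry_out(increments=[-0.005,0,0.04,0,0,0,0,-0.005,0,0.08,0,0,0,0,-0.005,0,0.11,0,0,0,0,-0.005,0,0.135,0,0,0,0,-0.005,0,0.155,0,0,0,0,-0.005,0,0.165,0,0,0,0,-0.005,0,0.174,0,0,0,0,-0.005,0,0.18,0,0,0,0,-0.005,0,0.18,0,0,0,0,-0.005,0,0.18,0,0,0,0])

```text
time: 23.55
tool_pos: [449.7, -88.8, 39.1]
tcp_rot: [180.0, 0.0, 109.9]
ft_force: [-1.2, -0.7, -0.5]
finger_gap: 57.6
grip_force: 27.3
```

No contact force, so I'll release and rise.

>>> carry_out(increments=[0,0,0,0,0,0,0.45,0,0,0,0,0,0,0.6,0,0,0,0,0,0,0.75,0,0,0,0,0,0,0.9,0,0,-0.05,0,0,0,1,0,0,-0.15,0,0,0,1,0,0,-0.25,0,0,0,1,0,0,-0.34,0,0,0,1,0,0,-0.34,0,0,0,1,0,0,-0.34,0,0,0,1])

```text
time: 24.8
tool_pos: [449.3, -88.6, 174.2]
tcp_rot: [-180.0, -0.0, 109.9]
ft_force: [-0.6, 0.2, -0.4]
finger_gap: 85.7
grip_force: 0.0
```

```bash
python3 - <<'E'
from h import *
wsnap('w12');p=pose()[0];print(p)
for z in(56,60,64):print(z,rim('w12',(450,-88),z,58,'green'))
print('to tower',plan([555,110.5,175],110))
c=lc('w10')
for u,v in((372,135),(375,150),(362,155)):print(at(c,110+u/2,100+v/1.5,0).round())  # loop by tower
E
```

```text
[448.82288434 -88.47197452 173.56803065]
56 (array([448.5, -86. ]), 37.3, 4)
60 (array([447.8, -82.8]), 40.2, 5)
64 (array([447., -81.]), 45.0, 1)
to tower (array([ 0.3774,  0.4189, -0.0038]), array([-0.0002, -0.0002, -0.0003]))
[602. 103.   0.]
[608.  93.   0.]
[602.  87.   0.]
```

>>> carry_out(increments=[0.377,0.419,0,0,0,0,1,0.377,0.419,0,0,0,0,1,0.377,0.419,0,0,0,0,1,0.377,0.419,0,0,0,0,1,0.377,0.419,0,0,0,0,1,0.377,0.419,0,0,0,0,1,0.377,0.419,0,0,0,0,1,0.377,0.419,0,0,0,0,1,0.377,0.419,0,0,0,0,1,0.377,0.419,0,0,0,0,1])

```text
time: 26.1
tool_pos: [555.8, 109.9, 175.1]
tcp_rot: [180.0, 0.0, 109.9]
ft_force: [0.0, -0.2, 0.0]
finger_gap: 85.2
grip_force: 0.0
```

```bash
python3 - <<'E'
from h import *
wsnap('w13');p=pose()[0];print(p)
print(rim('w13',(555,111),52,67,'blue'))
a=cv2.imread('pics/w13.png');snap('side','d6.png');b=cv2.imread('pics/d6.png')[130:230,200:300];e=snap('scene','s6.png')[160:220,190:370,::-1]
cv2.imwrite('pics/w13b.png',np.vstack([cv2.resize(a[100:300,110:410],(600,250)),np.hstack([cv2.resize(b,(350,350)),cv2.resize(e,(450,350))])[:,:600]]) if 0 else np.vstack([cv2.resize(a[100:300,110:410],(800,250)),np.hstack([cv2.resize(b,(350,350),interpolation=2),cv2.resize(e[:,60:],(450,350),interpolation=2)])]))
E
```

```text
[555.86118589 109.9344814  175.05185387]
(array([555. , 110.5]), 60.9, 2)
```

View pics/w13b.png

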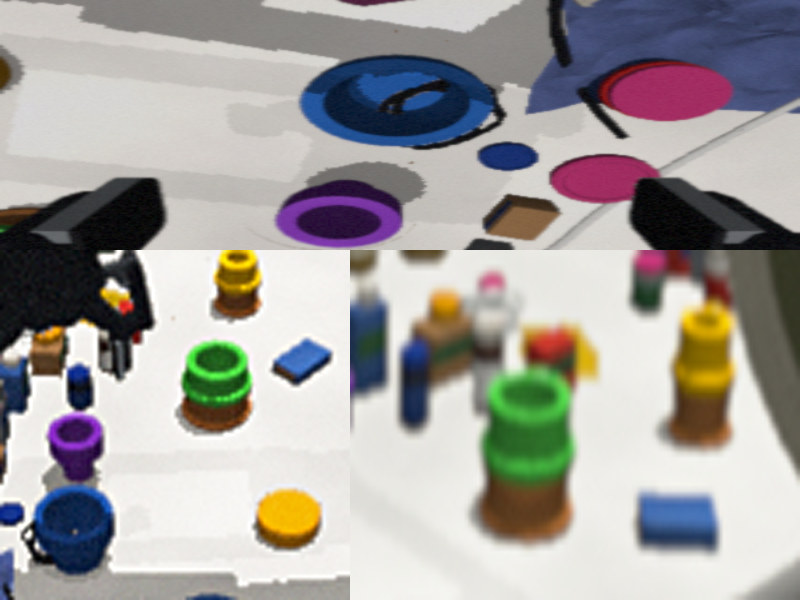

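Green is seated, and the empty blue cup is at (555,110.5). Picking blue at the same yaw; the fingers pass clear of the purple cup, the ball and the cord loop.

>>> carry_out(increments=[0.002,-0.002,0.13,0,0,0,1,0.002,-0.002,0.22,0,0,0,1,0.002,-0.002,0.3,0,0,0,1,0.002,-0.002,0.35,0,0,0,1,0.002,-0.002,0.37,0,0,0,1,0.002,-0.002,0.37,0,0,0,1,0.002,-0.002,0.37,0,0,0,0.2,0.002,-0.002,0.37,0,0,0,0.2,0.002,-0.002,0.37,0,0,0,0.2,0.002,-0.002,0.37,0,0,0,0.2])

```text
time: 27.5
tool_pos: [556.2, 110.8, 28.8]
tcp_rot: [179.8, 0.0, 109.9]
ft_force: [-1.7, -1.6, 6.0]
finger_gap: 66.5
grip_force: 28.3
```

```bash
python3 - <<'E'
from h import *
s=sense();print(s['tool_pos'],s['finger_gap'],s['grip_force'],s['ft_force'])
print(plan([435.3,216.4,110],110))
E
```

```text
[556.19102665 110.79746812  28.79151938] 66.47249619844823 28.2925833016634 [-1.69806755 -1.59590223  5.97763589]
(array([ 0.351 , -0.1937, -0.2038]), array([ 0.0005,  0.0001, -0.0003]))
```

>>> carry_out(increments=[0,0,-0.05,0,0,0,0.2,0,0,-0.12,0,0,0,0.2,0,0,-0.21,0,0,0,0.2,0.12,-0.065,-0.21,0,0,0,0.2,0.24,-0.13,-0.21,0,0,0,0.2,0.351,-0.194,-0.21,0,0,0,0.2,0.351,-0.194,-0.21,0,0,0,0.2,0.351,-0.194,-0.21,0,0,0,0.2,0.351,-0.194,-0.21,0,0,0,0.2,0.351,-0.194,-0.21,0,0,0,0.2])

```text
time: 28.75
tool_pos: [434.7, 215.6, 111.0]
tcp_rot: [180.0, 0.0, 109.8]
ft_force: [-0.3, 0.5, -0.6]
finger_gap: 66.3
grip_force: 28.8
```

```bash
python3 - <<'E'
from h import *
wsnap('w14');p=pose()[0];s=sense();print(p,s['finger_gap'],s['ft_force'],s['wrist_torque'])
print('holder',rim('w14',(435.5,216.4),38,74,'blue'),rim('w14',(435.5,216.4),38,76,'blue'));print('cup',rim('w14',p[:2],p[2]+23.2,67,'blue'))
E
```

```text
[434.60744582 215.60437722 110.88559684] 66.17702255766493 [-0.41150146 -0.178937   -1.58918422] [-0.01615276  0.04380135  0.02869044]
holder (array([434.5, 216.9]), 41.0, 2) (array([435. , 215.9]), 37.4, 4)
cup (array([434.3, 215.3]), 55.4, 3)
```

>>> carry_out(increments=[0.001,0.002,0.04,0,0,0,0.2,0.001,0.002,0.08,0,0,0,0.2,0.001,0.002,0.11,0,0,0,0.2,0.001,0.002,0.135,0,0,0,0.2,0.001,0.002,0.155,0,0,0,0.2,0.001,0.002,0.167,0,0,0,0.2,0.001,0.002,0.175,0,0,0,0.2,0.001,0.002,0.182,0,0,0,0.2,0.001,0.002,0.182,0,0,0,0.2,0.001,0.002,0.182,0,0,0,0.2])

```text
time: 30.05
tool_pos: [434.8, 216.9, 38.4]
tcp_rot: [180.0, -0.0, 109.9]
ft_force: [0.4, -0.0, -0.6]
finger_gap: 65.9
grip_force: 28.8
```

>>> carry_out(increments=[0,0,0,0,0,0,0.65,0,0,0,0,0,0,0.8,0,0,0,0,0,0,1,0,0,0,0,0,0,1,0,0,-0.05,0,0,0,1,0,0,-0.15,0,0,0,1,0,0,-0.25,0,0,0,1,0,0,-0.4,0,0,0,1,0,0,-0.5,0,0,0,1,0,0,-0.5,0,0,0,1])

```text
time: 31.3
tool_pos: [436.8, 217.7, 242.7]
tcp_rot: [179.5, -0.0, 109.9]
ft_force: [0.1, 0.4, -0.6]
finger_gap: 85.3
grip_force: 0.0
```

>>> carry_out(increments=[-0.2,0.1,-0.05,0,0,0,1,-0.4,0.1,-0.1,0,0,0,1,-0.4,0.1,-0.1,0,0,0,1,-0.4,0.1,-0.1,0,0,0,1,-0.4,0.1,-0.1,0,0,0,1,-0.4,0.1,-0.1,0,0,0,1,-0.4,0.1,-0.1,0,0,0,1,-0.4,0.1,-0.1,0,0,0,1,-0.4,0.1,-0.1,0,0,0,1,-0.4,0.1,-0.1,0,0,0,1])

```text
time: 32.55
tool_pos: [526.7, 80.2, 278.1]
tcp_rot: [180.0, 0.0, 109.9]
ft_force: [0.1, 0.3, -0.1]
finger_gap: 85.1
grip_force: 0.0
```

```bash
python3 - <<'E'
from h import *
wsnap('w15')
for n in('side','scene'):
    c=viewer.get_calibration(n);snap(n,n+'9.png');json.dump({k:np.array(v).tolist() for k,v in c.items()},open(f'pics/{n}9.json','w'))
print('tcp',pose()[0])
# compare: rim at the seated height z=60 in three cameras, score of 72; alternates 64, 70 if perched
for col,D,q in(('yellow',40,(439,-255)),('red',49,(521,323)),('green',58,(450,-88)),('blue',67,(435,216.5))):
    for f in('w15','side9','scene9'):
        print(col,f,[(z,)+rim(f,q,z,D,col,12) for z in(60,66)])
E
```

```text
tcp [526.74601984  80.01416071 278.12016983]
yellow w15 [(60, np.float64(nan), 0.0, 0), (66, np.float64(nan), 0.0, 0)]
yellow side9 [(60, array([ 438.1, -249.4]), 16.8, 11), (66, array([ 437.6, -243.2]), 15.7, 5)]
yellow scene9 [(60, array([ 427.9, -245.3]), 9.8, 11), (66, array([ 427. , -243.5]), 4.9, 2)]
red w15 [(60, np.float64(nan), 0.0, 0), (66, np.float64(nan), 0.0, 0)]
red side9 [(60, array([520.2, 326.2]), 19.8, 6), (66, array([519. , 330.7]), 19.8, 7)]
red scene9 [(60, array([514.6, 324.1]), 20.6, 9), (66, array([509., 326.]), 12.8, 3)]
green w15 [(60, array([451.5, -80.2]), 13.6, 12), (66, array([452. , -77.5]), 14.5, 6)]
green side9 [(60, array([448.4, -79.9]), 13.7, 17), (66, array([448.1, -76.3]), 11.8, 7)]
green scene9 [(60, array([440.2, -81.6]), 12.8, 24), (66, array([438.5, -76.5]), 10.0, 4)]
blue w15 [(60, array([440.3, 210.2]), 35.6, 3), (66, array([441. , 209.5]), 40.1, 1)]
blue side9 [(60, array([434.1, 221.4]), 18.0, 8), (66, array([433.7, 226.5]), 18.0, 7)]
blue scene9 [(60, array([426.7, 219.4]), 15.5, 16), (66, array([423. , 225.5]), 11.3, 3)]
  avg = a.mean(axis, **keepdims_kw)
  ret = ret.dtype.type(ret / rcount)
```

Final numeric check: each cup+band blob against the modelled silhouette in the side and scene views, with the three seated cups confirmed by eye as the reference.

```bash
python3 - <<'E'
from h import *
th=np.linspace(0,6.283,60)
for f in('side9','scene9'):
    im=cv2.imread(f'pics/{f}.png');c=lc(f);h,s,w=cv2.split(cv2.cvtColor(im,cv2.COLOR_BGR2HSV))
    for col,D,B,q,H in(('yellow',40,50,(438.8,-255),(h>22)&(h<34)),('red',49,59,(521,323),(h<7)|(h>173)),('green',58,68,(449.8,-88),(h>45)&(h<80)),('blue',67,77,(435,216.7),(h>100)&(h<122))):
        pts=np.array([proj(c,[q[0]+R/2*np.cos(t),q[1]+R/2*np.sin(t),z]) for R,z in((D,60),(D,38),(B,38),(B,34)) for t in th])
        m=(H&(s>110)&(w>30)).astype(np.uint8);u,v=pts.mean(0).astype(int)
        k=np.zeros_like(m);cv2.circle(k,(u,v),30,1,-1);n,l,st,ct=cv2.connectedComponentsWithStats(m*k);i=1+st[1:,4].argmax()
        x0,y0,W,Hh=st[i,:4]
        P=np.argwhere(l==i);top=P[P[:,0]<y0+Hh*.4];bot=P[P[:,0]>y0+Hh*.6]
        print(f,col,'obs w,h',W,Hh,'model',(np.ptp(pts,axis=0)).round(1),'d_top',round(y0-pts[:,1].min(),1),'d_cx',round(x0+W/2-(pts[:,0].max()+pts[:,0].min())/2,1),'lean',round((top[:,1].min()+top[:,1].max()-bot[:,1].min()-bot[:,1].max())/2,1))
E
```

```text
side9 yellow obs w,h 10 10 model [14.  13.3] d_top 1.2 d_cx 0.6 lean 1.0
side9 red obs w,h 23 25 model [23.6 24.1] d_top 1.5 d_cx 0.2 lean -0.5
side9 green obs w,h 20 19 model [20.9 18.5] d_top 1.3 d_cx 0.7 lean 0.0
side9 blue obs w,h 28 28 model [28.7 27.1] d_top 1.0 d_cx 0.5 lean -0.5
scene9 yellow obs w,h 15 15 model [18.3 14.4] d_top 1.4 d_cx 0.6 lean -0.5
scene9 red obs w,h 27 24 model [28.6 22.7] d_top 0.6 d_cx 0.8 lean -1.0
scene9 green obs w,h 23 20 model [26.2 18.7] d_top 0.4 d_cx 0.6 lean 0.5
scene9 blue obs w,h 34 27 model [36.2 27.1] d_top 1.7 d_cx 0.2 lean 0.5
```

Blue matches the seated model just as the three confirmed cups do: no lean, and height and top offset agree. Handing in.

```bash
python3 -c "
from h import *
print(order.hand_in())"
```

```text
the job is handed in; nothing more can be done
None
```

I took the tower apart, seated all four cups in their own-colour holders, released them and handed the job in. Yellow, red and green I confirmed by eye; blue I checked only by measurement, because my pictures were used up.

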